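Open the leaning match jar by the stove

ROBOT

A 6-joint arm with a two-finger parallel gripper is mounted at the origin on the work surface. World frame = base frame: x ahead of the robot, y to its left, z up, the work surface at z = 0. Lengths are in m, angles in rad, forces in N, time in s.
With the tool pointing down it reaches from about 0.275 to 0.975 m from the base axis. Payload 8.4 kg.
Tool frame: the origin (TCP) lies where the fingers leave the gripper's body, on its centre line; the fingertips stand 88 mm ahead of it and the grasp point (between the pads) lies 69 mm ahead of it (manip.tips_ahead is the distance from the TCP to the fingertips, in m); z points along the fingers, y is the line along which they close (so a half turn about z gives the same grasp; the last joint's range is limited). The gripper opens to 92 mm and grips with 3 to 60 N. Pads are 20 mm wide; open, the fingers measure 128 mm over their backs; the gripper's body (75 mm by 189 mm) begins 69 mm behind the grasp point.
Start: joints at [1.161, 0.353, 1.633, -0, 1.155, -0.002], TCP at [0.248, 0.574, 0.303] pointing down, gripper open.
Joint ranges: [-2.63, 2.63], [-0.92, 2.1], [0.06, 2.66], [-1.3, 4.44], [0, 2.69], [-3.02, 3.02]. Speed limits (rad/s): [2.22, 2.22, 2.79, 3.14, 3.14, 3.14].

INTERFACE

Orientations are given as a 3x3 rotation matrix whose columns are the frame's x, y, z axes.
In Python, from workcell import manip gives the robot as it stands.
- The arm moves only by the tool arm_command, never from a script. Its argument "targets" is a list of rows, each a list of 5 numbers: the shift along the tool's x, y, z normalised to -1 to 1, where 1 is 150 mm, then the turn about the tool's z normalised to -1 to 1, where 1 is 45 degrees, then the closure, from 0 (fully open) to 1 (shut). A call has 1 to 12 rows; each row is the pose to reach, as a shift and turn from the pose commanded when the call began, along the tool's axes at that moment; what a row does not reach only later rows make up. A row lasts 1/12 s, in which the tool goes at most 41.7 mm and 7.16 degrees, less where a joint would pass 70% of its speed; a pose out of reach is approached as far as the arm can. A call with a number of a shift or a turn outside -1 to 1 is refused whole. A call with a gripper value outside its range is refused whole. The fingers move at their own pace and stop on an object; "squeeze" is the grip in N (left out, the last holds). Time passes only in rows, so rows that repeat a pose let the fingers close. It gives the time, the measured TCP pose, the force, the opening and the grip force at its end, in the units of the state.
- manip.get_obs(): the state, without advancing time (a new reading comes with each control period).
- manip.grab_frame(name): name is "scene" or "side" or "wrist"; returns a dict with "color" (420x560x3 uint8, red, green, blue), "range_z" (420x560 float32, m along the optical axis (not along the pixel's ray), 0 where there is no reading), "fx", "fy", "cx", "cy" (pixels), "R" (3x3) and "t" (3): a world point X has camera coordinates R X + t. Camera axes: x right, y down, z forward; pixel columns grow to the right and rows downward; lengths in m; the calibration is good to about 2 mm. A picture is of the moment at which its call begins.
- manip.hand_in(): hands the job in; it is judged then, once.
Trained networks look in a picture, given as the dict that the camera call returned (one of the last four; its "shot" number tells which), for a name from the list of things; names that differ only in an ending like _2 or _b are one class to them, and where a whole thing is asked for, a point or a joint stands for the part that bears it (a point fixed in the world has none). Each returns a list of dicts, best first, with "p" (0 to 1); they miss things now and then, are a little off and sometimes report something else, mostly with a low value. They report only what shows in the picture. A call takes as long as a camera call. They do not tell look-alikes from the thing itself.
- manip.boxes_of(query, picture): "xyz" ([x, y, z] in m, in the coordinates of the camera as it stood for that picture, good to about 4 mm: the middle of the surface that is visible of it).
- manip.place_of(query, picture): "xyz" ([x, y, z] in m, in the coordinates of the camera as it stood for that picture, good to about 4 mm: a listed point, or the origin of a listed thing).
The state is a dict: "clock": time; "joints": joint angles; "qvel": joint speeds; "joint_efforts": joint torques, N m; "position": TCP position; "orientation": TCP orientation; "ft_force": force on the tool from outside, world axes, zero at the start; "torque": the same for the moment, N m; "width": finger opening in m; "grasp_force": force on a finger pad.
Only numpy, scipy, OpenCV 4.12 (cv2) and the standard library are available. Lean on these libraries where they do the work, as an engineer would, in place of code of your own. Each camera call takes 0.05 s, during which the arm holds its last target. There are 200 camera calls.

TASK

Unscrew the wooden lid of the glass jar that leans in the wooden cradle, until it lifts free. Set the lid down, without dropping it, on the round cork trivet, right way up (open side down) and wholly on the cork, let go, and leave the book, the mug and the tall amber jar where they are.

Things in the scene. Friction and masses are not known exactly. Their poses are not given: they have to be found in the camera images.
- lid_center (a point): Centre of the plain round turned-wood screw lid (62 mm diameter, 46 mm high, about 90 g, loose), half-way up, 23 mm below its flat closed top. Own z = lid axis, out of the closed top. Screwed on at the start; turns easily, opens anticlockwise seen from its closed top. About 275 degrees (4.8 rad) of turning frees it; then nothing holds it on: keep hold and lift it straight off along its axis.
- neck (a point): Centre of the rim of the glass jar's mouth; own z = jar axis, out of the mouth. The jar is fixed and leans 35 degrees (0.61 rad) from upright, mouth roughly towards the robot. Closed: lid_center is on this axis 3 mm below this point (along -z), lid top 20 mm above it. Thread: the lid rises 18 mm per turn, has about 1 mm sideways and 2 mm axial play and stays put when let go part-way.
- jar: The glass match jar in its dark wooden cradle (190 x 120 mm), fixed. Origin on the table under the cradle; own -x is the side the mouth leans to. Jar body 90 mm diameter; its shoulder starts 2 mm under the closed lid's lower edge, slopes at first, and is 90 mm wide 21 mm further down. The neck is 28 mm long, 53 mm across its thread.
- trivet_top (a point): Centre of the upper face of the round cork trivet, 170 mm diameter, 10 mm thick, flat on the table and fixed. z up. A lid standing right way up on it has its centre 23 mm above this point.
- book_center (a point): Centre of a closed book lying flat, 110 x 170 x 34 mm; a bystander.
- mug: White ceramic mug, 80 mm diameter, 90 mm high, with a side handle (own +y); origin at the centre of its underside; a bystander.
- tall_jar: Closed upright amber glass jar with a dark steel cap, 74 mm diameter, 150 mm high; origin at the centre of its underside; a bystander, not the jar to open.
Not all that is in view belongs to the job. There is more than one size of the part that bears trivet_top; the job needs the smaller. Of the things that look like the part that bears lid_center, the smaller one is meant.

How it is judged:
By the outcome, as a careful person would: the job done as asked, in the order asked, and still so for the second after the job is handed in, with the robot touching nothing.
It also fails if it takes over 70 s, if anything falls off the work surface, if the arm or the gripper's body presses on something with over 40 N, if the wrist force passes 120 N, or if a joint passes its speed limit or range.

## Working session

There is one attempt and no reset: what is moved stays moved. The work goes in short steps, Python scripts to look and compute and a tool call to move; the robot and the scene stay as the last step left them, time stands still between calls to the robot, and variables do not carry over. Pictures are saved under pics/ and viewed, at most 10 in all, crops included, and the job is handed in when it is done.

Besides the shell and the picture viewer there is one more tool, called after "Call:" as name(argument=value, ...) on one line, values as JSON. arm_command: Moves the arm, as the interface text tells. Its arguments: {"type":"object","properties":{"targets":{"type":"array","items":{"type":"array","items":{"type":"number","minimum":-1,"maximum":1}}},"squeeze":{"type":"number"}},"required":["targets"]}

```bash
mkdir -p pics
cat > h.py <<'E'
import numpy as np, cv2
from workcell import manip
def world(p,f): return np.array(f["R"]).T@(np.array(p)-np.array(f["t"]))
def save(f,n): cv2.imwrite("pics/"+n,f["color"][:,:,::-1])
def pix(X,f):
    c=np.array(f["R"])@X+np.array(f["t"]); return (f["fx"]*c[0]/c[2]+f["cx"],f["fy"]*c[1]/c[2]+f["cy"])
def cloud(f):
    z=f["range_z"]; v,u=np.indices(z.shape)
    P=np.stack([(u-f["cx"])*z/f["fx"],(v-f["cy"])*z/f["fy"],z],-1)
    W=(P-np.array(f["t"]))@np.array(f["R"]); W[z<=0]=np.nan
    return W
E
python3 - <<'E'
from h import *
np.set_printoptions(precision=3,suppress=True)
ims=[]
for c in ["scene","side"]:
    f=manip.grab_frame(c); ims.append(f["color"])
    print(c,"cam at",world([0,0,0],f))
    for q in ["lid_center","neck","jar","trivet_top","book_center","mug","tall_jar"]:
        for r in manip.place_of(q,f):
            if r["p"]>.15:
                w=world(r["xyz"],f); print(q,round(r["p"],2),w,np.round(pix(w,f)))
    save(f,c+"0.png")
E
```

```text
scene cam at [ 0.916 -0.437  0.977]
lid_center 0.92 [0.428 0.279 0.033] [287. 139.]
lid_center 0.77 [0.6   0.255 0.168] [332. 139.]
neck 0.92 [0.597 0.259 0.172] [333. 137.]
neck 0.19 [ 0.522 -0.208  0.014] [206. 262.]
jar 0.89 [0.629 0.249 0.004] [331. 180.]
trivet_top 0.86 [0.536 0.034 0.014] [266. 207.]
trivet_top 0.62 [ 0.522 -0.208  0.015] [206. 262.]
book_center 0.93 [0.781 0.001 0.019] [328. 262.]
book_center 0.5 [ 0.518 -0.206  0.015] [206. 261.]
book_center 0.19 [0.625 0.251 0.004] [331. 179.]
mug 0.65 [ 0.504 -0.511  0.002] [115. 349.]
tall_jar 0.68 [ 0.592  0.48  -0.   ] [359. 134.]
side cam at [-0.189 -0.978  0.974]
lid_center 0.59 [0.594 0.261 0.165] [236. 177.]
lid_center 0.59 [0.429 0.276 0.026] [200. 222.]
neck 0.89 [0.593 0.259 0.17 ] [236. 176.]
neck 0.23 [ 0.517 -0.201  0.006] [303. 282.]
jar 0.79 [0.629 0.254 0.003] [247. 210.]
trivet_top 0.97 [0.538 0.036 0.011] [262. 243.]
trivet_top 0.58 [ 0.519 -0.2    0.01 ] [303. 281.]
book_center 0.83 [0.785 0.001 0.015] [320. 221.]
mug 0.71 [ 0.502 -0.514  0.001] [376. 346.]
tall_jar 0.76 [ 0.592  0.482 -0.004] [209. 193.]
```

View pics/scene0.png

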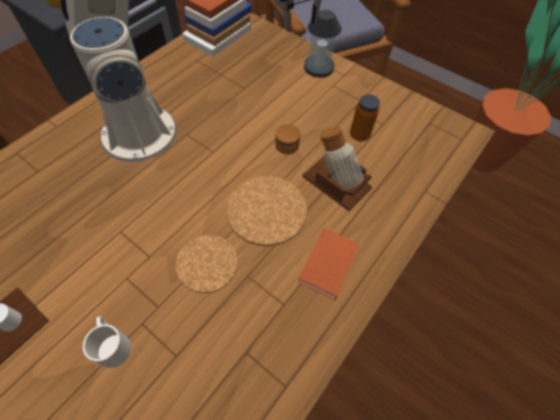

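View pics/side0.png

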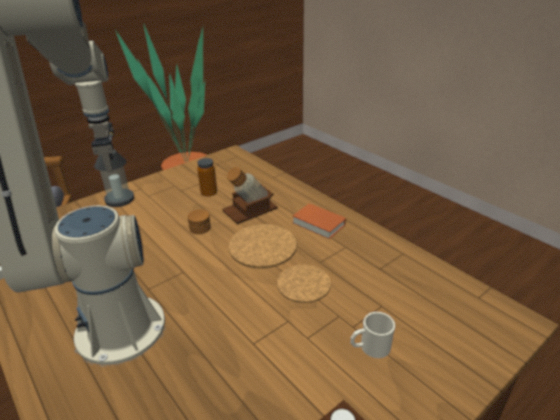

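Both views agree: the jar with its lid is at scene (335,150), and the decoy lid is on the table at (288,138). The small trivet is at scene (206,262), the book at (328,262), the mug at (107,345) and the amber jar at (365,118). Next I'll check the tool axes and the lid axis.

Run:
```python
from h import *
np.set_printoptions(precision=3,suppress=True)
o=manip.get_obs(); print({k:np.array(v) for k,v in o.items()}); print([a for a in dir(manip) if a[0]!='_'])
n=np.array([.595,.259,.171])
for c in ["scene","side"]:
    f=manip.grab_frame(c); W=cloud(f)
    P=W[np.linalg.norm(W-n,axis=-1)<.06]; print(c,len(P))
    for az in (160,170,180,190,200):
        pass
    # top-disc / fit by axis search handled with side cylinder
    from scipy.optimize import least_squares
    col=f["color"][np.linalg.norm(W-n,axis=-1)<.06]
    np.save(c+"P.npy",np.c_[P,col])
    for name,t in (("small",[.52,-.204,.01]),("big",[.537,.035,.01])):
        d=W-np.array(t); m=(np.hypot(d[...,0],d[...,1])<.16)&(np.abs(W[...,2]-.011)<.003)
        Q=W[m][:,:2]
        h=cv2.minEnclosingCircle(Q.astype(np.float32)); print(name,h, m.sum())
f=manip.grab_frame("wrist"); save(f,"w0.png"); print(world([0,0,0],f), np.array(f["R"]))
```

```text
{'clock': array(0.8), 'joints': array([ 1.161,  0.353,  1.633,  0.   ,  1.155, -0.002]), 'qvel': array([-0.001, -0.001, -0.001,  0.   , -0.001, -0.001]), 'joint_efforts': array([ -0.001, -59.371, -33.455,   0.07 ,   0.016,  -0.   ]), 'position': array([0.248, 0.574, 0.303]), 'orientation': array([[-0.918,  0.397, -0.   ],
       [ 0.397,  0.918, -0.   ],
       [ 0.   , -0.   , -1.   ]]), 'ft_force': array([ 0.57 ,  0.01 , -0.171]), 'torque': array([ 0.021,  0.03 , -0.02 ]), 'grasp_force': array(0.), 'width': array(0.092)}
['Unreachable', 'boxes_of', 'get_obs', 'grab_frame', 'hand_in', 'place_of', 'tips_ahead']
scene 668
small ((0.5217072367668152, -0.16603414714336395), 0.12579073011875153) 2558
big ((0.5353606939315796, 0.01419059932231903), 0.13896127045154572) 710
side 423
small ((0.5243279933929443, -0.16652557253837585), 0.12438619136810303) 1392
big ((0.5378710627555847, 0.01698785088956356), 0.14107950031757355) 1093
[0.187 0.6   0.385] [[ 0.396  0.918 -0.001]
 [ 0.892 -0.385  0.236]
 [ 0.216 -0.094 -0.972]]
```

Call:
arm_command(targets=[[0, 0, -0.25, 0, 0], [-1, -0.53, -0.38, 0, 0], [-1, -0.53, -0.38, 0, 0], [-1, -0.53, -0.38, 0, 0], [-1, -0.53, -0.38, 0, 0], [-1, -0.53, -0.38, 0, 0]])

```text
clock: 1.45
position: [0.3572, 0.4372, 0.3608]
orientation: [[-0.917, 0.399, 0.002], [0.399, 0.917, -0.001], [-0.002, 0.0, -1.0]]
ft_force: [0.8, 0.1, -0.5]
width: 0.0917
grasp_force: 0.0
```

Call:
arm_command(targets=[[-1, -0.53, 0, 0, 0], [-1, -0.53, 0, 0, 0], [-1, -0.53, 0, 0, 0], [-1, -0.53, 0, 0, 0], [-1, -0.53, 0, 0, 0]])

```text
clock: 1.87
position: [0.4633, 0.3047, 0.3598]
orientation: [[-0.917, 0.4, 0.002], [0.4, 0.917, -0.002], [-0.002, -0.001, -1.0]]
ft_force: [-0.1, -0.3, -0.4]
width: 0.0918
grasp_force: 0.0
```

Call:
arm_command(targets=[[-0.37, -0.19, 0, -0.5, 0], [-0.37, -0.19, 0, -0.5, 0], [-0.37, -0.19, 0, -0.5, 0], [-0.37, -0.19, 0, -0.5, 0], [-0.37, -0.19, 0, -0.5, 0]])

```text
clock: 2.28
position: [0.4999, 0.2607, 0.3596]
orientation: [[-1.0, 0.015, -0.0], [0.015, 1.0, 0.0], [0.0, 0.0, -1.0]]
ft_force: [-0.2, 0.8, 0.7]
width: 0.0919
grasp_force: 0.0
```

Run:
```python
from h import *
np.set_printoptions(precision=3,suppress=True)
f=manip.grab_frame("wrist"); save(f,"w1.png")
o=manip.get_obs(); print(o["clock"],np.array(o["position"]),np.array(o["orientation"]),np.array(o["joints"]))
for q in ["lid_center","neck","jar"]:
    for r in manip.place_of(q,f):
        w=world(r["xyz"],f); print(q,round(r["p"],2),w,np.round(pix(w,f)))
W=cloud(f); np.save("w1.npy",W); np.save("w1c.npy",f["color"])
```

```text
2.3333 [0.5   0.261 0.36 ] [[-1.     0.016 -0.   ]
 [ 0.016  1.     0.   ]
 [ 0.     0.    -1.   ]] [ 0.478  0.207  1.702  0.     1.233 -1.076]
lid_center 0.87 [0.429 0.276 0.031] [290. 132.]
lid_center 0.83 [0.599 0.254 0.179] [274. 313.]
jar 0.62 [0.634 0.255 0.   ] [277. 269.]
```

View pics/w1.png

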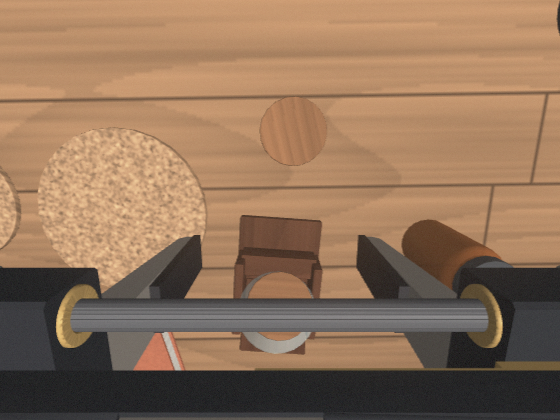

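Wrist view: the jar's lid is at about (277,313) behind the bar and the cradle edge runs (240,216)–(321,220), about 3° of yaw. The decoy lid is at (293,132). Now I'll fit the lid cylinder to the depth from all the cameras.

Run:
```python
from h import *
from scipy.optimize import least_squares
np.set_printoptions(precision=4,suppress=True)
W=np.load("w1.npy"); C=np.load("w1c.npy"); n=np.array([.596,.258,.17])
m=np.linalg.norm(W-n,axis=-1)<.05
sets={"scene":np.load("sceneP.npy"),"side":np.load("sideP.npy"),"wrist":np.c_[W[m],C[m]]}
def sd(p,P):
    t=np.radians(35); a=np.array([np.sin(t)*np.cos(p[3]),np.sin(t)*np.sin(p[3]),np.cos(t)])
    d=P-p[:3]; h=d@a; r=np.linalg.norm(d-np.outer(h,a),axis=1)
    q=np.c_[r-.031,np.abs(h)-.023]
    return np.linalg.norm(np.maximum(q,0),axis=1)+np.minimum(q.max(1),0)
sel={}
for k,S in sets.items():
    c=S[:,3:]; sat=(c[:,0]-c[:,2])/(c[:,0]+1); s=S[(sat>.45)&(c[:,0]>70),:3]
    s=s[np.linalg.norm(s-n,axis=1)<.047]; s=s[s[:,2]>.14]
    sel[k]=s
def fit(P):
    r=least_squares(lambda p:sd(p,P),[.597,.258,.169,3.08],loss="soft_l1",f_scale=.002); return r.x,np.abs(r.fun).mean(),len(P)
for k in sel: print(k,*fit(sel[k]))
print(*fit(np.vstack(list(sel.values()))))
# cradle edge and trivet (vertical cork points above table, by colour/height)
m=(np.abs(W[...,2]-.0)<.2)&(C[...,0]<110)&(W[...,0]>.5)&(W[...,0]<.62)&(np.abs(W[...,1]-.255)<.09)&(W[...,2]<.1)&(W[...,2]>.004)
Q=W[m]; print("cradle rect",cv2.minAreaRect(Q[:,:2].astype(np.float32)),Q[:,2].max())
```

```text
scene [0.5972 0.2576 0.1688 3.0516] 0.0010316548503906042 458
side [0.5958 0.2621 0.1676 3.0203] 0.0017949947896882456 270
wrist [0.5977 0.2566 0.1675 3.0522] 0.0005712812993966995 1428
[0.5981 0.2586 0.1678 3.0451] 0.000992298630176373 2156
cradle rect ((0.5860808491706848, 0.2592020034790039), (0.11761464178562164, 0.07515962421894073), 85.98371124267578) 0.07178470400719517
```

Call:
arm_command(targets=[[-0.635, -0.01, 0, 0.59, 0], [-0.635, -0.01, 0, 0.59, 0], [-0.635, -0.01, 0, 0.59, 0], [-0.635, -0.01, 0, 0.59, 0], [-0.635, -0.01, 0.4, 0.59, 0], [-0.635, -0.01, 0.7, 0.59, 0], [-0.635, -0.01, 0.8, 0.59, 0.1], [-0.635, -0.01, 0.8, 0.59, 0.1]])

```text
clock: 3.15
position: [0.5917, 0.2572, 0.2326]
orientation: [[-0.887, 0.461, -0.01], [0.461, 0.887, -0.003], [0.007, -0.007, -1.0]]
ft_force: [-2.1, 1.1, -0.5]
width: 0.083
grasp_force: 0.4
```

Run:
```python
from h import *
np.set_printoptions(precision=3,suppress=True)
o=manip.get_obs(); print(o["clock"],np.array(o["position"]),np.array(o["orientation"]),np.array(o["joints"]),o["ft_force"],o["width"])
f=manip.grab_frame("wrist"); save(f,"w2.png")
```

```text
3.15 [0.592 0.257 0.233] [[-0.887  0.461 -0.01 ]
 [ 0.461  0.887 -0.003]
 [ 0.007 -0.007 -1.   ]] [ 0.407  0.457  1.643  0.001  1.052 -0.685] [-2.098  1.1   -0.524] 0.08303609480165187
```

View pics/w2.png

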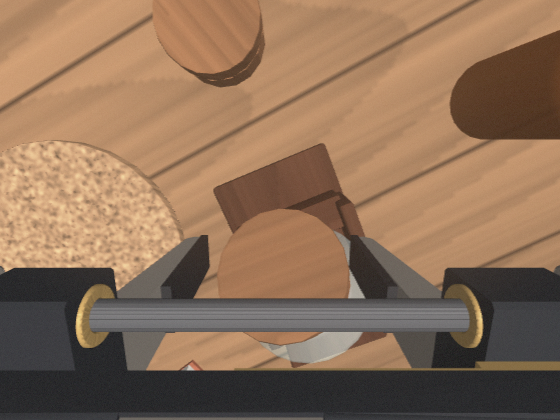

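The lid's top sits between the fingers at (283,277). I'll start the first unscrewing stroke.

Call:
arm_command(targets=[[0, 0, 0, 0, 1], [0, 0, 0, 0, 1], [0, 0, 0, 0, 1], [0, 0, 0, -0.16, 1], [0, 0, 0, -0.32, 1], [0, 0, 0, -0.48, 1], [0, 0, 0, -0.64, 1], [0, 0, 0, -0.8, 1], [0, 0, 0, -0.95, 1], [0, 0, 0, -1, 1], [0, 0, 0, -1, 1]], squeeze=15)

```text
clock: 4.12
position: [0.5946, 0.2574, 0.2419]
orientation: [[-0.953, -0.303, -0.0], [-0.303, 0.953, -0.0], [0.0, 0.0, -1.0]]
ft_force: [-5.7, -1.4, 5.4]
width: 0.0649
grasp_force: 16.2
```

Run:
```python
from h import *
np.set_printoptions(precision=3,suppress=True)
f=manip.grab_frame("wrist"); save(f,"w3.png")
```

```text
(no output)
```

View pics/w3.png

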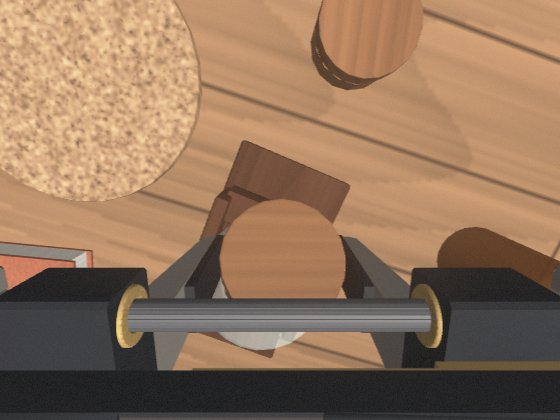

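Call:
arm_command(targets=[[0, 0, 0, 0, 0.1], [0, 0, 0, 0, 0.1], [0.006, 0, -0.01, 1, 0.1], [0.006, 0, -0.01, 1, 0.1], [0.006, 0, -0.01, 1, 0.1], [0.006, 0, -0.01, 1, 0.1], [0.006, 0, -0.01, 1, 0.1], [0.006, 0, -0.01, 1, 0.1], [0.006, 0, -0.01, 1, 0.1]])

```text
clock: 4.92
position: [0.5948, 0.2576, 0.2422]
orientation: [[-0.884, 0.467, 0.002], [0.467, 0.884, 0.001], [-0.001, 0.001, -1.0]]
ft_force: [-0.0, -0.1, -0.8]
width: 0.0828
grasp_force: 0.0
```

```bash
cat > m.py <<'E'
from h import *
from scipy.optimize import least_squares
np.set_printoptions(precision=4,suppress=True)
psi=3.05;t=np.radians(35)
A=np.array([np.sin(t)*np.cos(psi),np.sin(t)*np.sin(psi),np.cos(t)])
E2=np.array([-np.sin(psi),np.cos(psi),0]); E1=np.cross(E2,A)
C0=np.array([.5975,.257,.1677])
def measure(tag):
    f=manip.grab_frame("wrist"); save(f,tag+".png"); W=cloud(f)
    d=W-C0; h=d@A; r=np.linalg.norm(d-h[...,None]*A,axis=-1)
    m=(r<.029)&(h>.019)&(h<.06); top=np.median(h[m]); c=W[m&(abs(h-top)<.004)].mean(0)
    s=np.linspace(-.026,.026,120); X=C0+A*top+s[None,:,None]*E1+s[:,None,None]*E2
    cam=X@np.array(f["R"]).T+np.array(f["t"])
    u=(f["fx"]*cam[...,0]/cam[...,2]+f["cx"]).astype(np.float32); v=(f["fy"]*cam[...,1]/cam[...,2]+f["cy"]).astype(np.float32)
    g=cv2.cvtColor(cv2.remap(f["color"],u,v,cv2.INTER_LINEAR),cv2.COLOR_RGB2GRAY)
    z=cv2.remap(f["range_z"],u,v,cv2.INTER_NEAREST)
    ok=(s[None]**2+s[:,None]**2<.024**2)&(abs(z-cam[...,2])<.008)
    ok=cv2.erode(ok.astype(np.uint8),np.ones((9,9)))>0
    gx=cv2.Sobel(g,cv2.CV_32F,1,0,ksize=5)[ok]; gy=cv2.Sobel(g,cv2.CV_32F,0,1,ksize=5)[ok]
    ang=.5*np.degrees(np.arctan2(2*(gx*gy).sum(),(gx*gx-gy*gy).sum()))
    coh=np.hypot(2*(gx*gy).sum(),(gx*gx-gy*gy).sum())/(gx*gx+gy*gy).sum()
    o=manip.get_obs()
    print("top h mm",round(top*1e3,1),"grain deg",round(ang,1),"coh",round(coh,2),ok.sum(),m.sum(),"clk",o["clock"],np.array(o["position"]),"y",np.array(o["orientation"])[:,1],"w",o["width"])
E
python3 -c "
from m import *
measure('m1')"
```

```text
top h mm 23.6 grain deg 18.9 coh 0.75 5756 9427 clk 4.9667 [0.5948 0.2577 0.2422] y [0.4652 0.8852 0.0014] w 0.08272696329142273
```

Now a full second cycle, then measure again.

Call:
arm_command(targets=[[0, 0, 0, 0, 1], [0, 0, 0, 0, 1], [0, 0, 0, 0, 1], [0, 0, 0, -0.16, 1], [0, 0, 0, -0.32, 1], [0, 0, 0, -0.48, 1], [0, 0, 0, -0.64, 1], [0, 0, 0, -0.8, 1], [0, 0, 0, -0.95, 1], [0, 0, 0, -1, 1], [0, 0, 0, -1, 1]], squeeze=15)

```text
clock: 5.88
position: [0.593, 0.2565, 0.2413]
orientation: [[-0.952, -0.305, -0.003], [-0.305, 0.952, -0.002], [0.004, -0.001, -1.0]]
ft_force: [-6.3, -3.3, 5.1]
width: 0.0645
grasp_force: 16.2
```

Call:
arm_command(targets=[[0, 0, 0, 0, 0.1], [0, 0, 0, 0, 0.1], [0.006, 0, -0.01, 1, 0.1], [0.006, 0, -0.01, 1, 0.1], [0.006, 0, -0.01, 1, 0.1], [0.006, 0, -0.01, 1, 0.1], [0.006, 0, -0.01, 1, 0.1], [0.006, 0, -0.01, 1, 0.1], [0.006, 0, -0.01, 1, 0.1]])

```text
clock: 6.63
position: [0.5937, 0.2574, 0.2428]
orientation: [[-0.885, 0.466, 0.001], [0.466, 0.885, 0.0], [-0.001, 0.001, -1.0]]
ft_force: [0.1, -0.8, -0.5]
width: 0.0826
grasp_force: 0.0
```

```bash
python3 -c "
from m import *
measure('m2')"
```

```text
top h mm 23.7 grain deg 36.8 coh 0.77 5619 9309 clk 6.6833 [0.5937 0.2574 0.2428] y [0.4646 0.8855 0.0007] w 0.08263886128142972
```

Call:
arm_command(targets=[[0, 0, 0, 0, 1], [0, 0, 0, 0, 1], [0, 0, 0, 0, 1], [0, 0, 0, -0.16, 1], [0, 0, 0, -0.32, 1], [0, 0, 0, -0.48, 1], [0, 0, 0, -0.64, 1], [0, 0, 0, -0.8, 1], [0, 0, 0, -0.95, 1], [0, 0, 0, -1, 1], [0, 0, 0, -1, 1]], squeeze=35)

```text
clock: 7.6
position: [0.5922, 0.2562, 0.2432]
orientation: [[-0.953, -0.304, -0.003], [-0.304, 0.953, -0.002], [0.004, -0.0, -1.0]]
ft_force: [-6.7, -3.7, 10.3]
width: 0.0635
grasp_force: 37.1
```

Call:
arm_command(targets=[[0, 0, 0, 0, 0.1], [0, 0, 0, 0, 0.1], [0.003, 0, -0.005, 1, 0.1], [0.003, 0, -0.005, 1, 0.1], [0.003, 0, -0.005, 1, 0.1], [0.003, 0, -0.005, 1, 0.1], [0.003, 0, -0.005, 1, 0.1], [0.003, 0, -0.005, 1, 0.1], [0.003, 0, -0.005, 1, 0.1]])

```text
clock: 8.35
position: [0.5932, 0.2572, 0.2434]
orientation: [[-0.885, 0.466, 0.001], [0.466, 0.885, 0.0], [-0.0, 0.0, -1.0]]
ft_force: [0.7, -0.2, 0.2]
width: 0.0828
grasp_force: 0.0
```

```bash
python3 -c "
from m import *
measure('m3')"
```

```text
top h mm 24.4 grain deg 55.7 coh 0.76 5781 9324 clk 8.4 [0.5932 0.2572 0.2434] y [0.4642 0.8857 0.0004] w 0.08267208691415312
```

Call:
arm_command(targets=[[0, 0, 0, 0, 1], [0, 0, 0, 0, 1], [0, 0, 0, 0, 1], [0, 0, 0, -0.16, 1], [0, 0, 0, -0.32, 1], [0, 0, 0, -0.48, 1], [0, 0, 0, -0.64, 1], [0, 0, 0, -0.8, 1], [0, 0, 0, -0.95, 1], [0, 0, 0, -1, 1], [0, 0, 0, -1, 1]], squeeze=25)

```text
clock: 9.32
position: [0.593, 0.2568, 0.2437]
orientation: [[-0.953, -0.304, -0.0], [-0.304, 0.953, -0.0], [0.0, 0.0, -1.0]]
ft_force: [-0.5, -0.7, 3.1]
width: 0.0645
grasp_force: 25.7
```

```bash
python3 -c "
from m import *
measure('m4closed')
import cv2
for n in ['w2','m1','m2','m3']:
    g=cv2.imread('pics/%s.png'%n,0)[225:290,240:330].astype(np.float32)
    gx=cv2.Sobel(g,cv2.CV_32F,1,0,ksize=5);gy=cv2.Sobel(g,cv2.CV_32F,0,1,ksize=5)
    print(n,.5*np.degrees(np.arctan2(2*(gx*gy).sum(),(gx*gx-gy*gy).sum())))
"
```

```text
top h mm 26.6 grain deg 74.0 coh 0.77 5760 10178 clk 9.3667 [0.593  0.2569 0.2437] y [-0.3012  0.9536 -0.0001] w 0.06454998323088276
w2 75.46539
m1 48.499054
m2 31.789919
m3 14.212935
```

Call:
arm_command(targets=[[0, 0, 0, 0, 0.1], [0, 0, 0, 0, 0.1], [0.003, 0, -0.005, 1, 0.1], [0.003, 0, -0.005, 1, 0.1], [0.003, 0, -0.005, 1, 0.1], [0.003, 0, -0.005, 1, 0.1], [0.003, 0, -0.005, 1, 0.1], [0.003, 0, -0.005, 1, 0.1], [0.003, 0, -0.005, 1, 0.1]])

```text
clock: 10.12
position: [0.5924, 0.257, 0.244]
orientation: [[-0.884, 0.467, -0.0], [0.467, 0.884, -0.0], [0.0, -0.0, -1.0]]
ft_force: [-0.2, -0.4, -0.0]
width: 0.0826
grasp_force: 0.0
```

```bash
python3 -c "
from m import *
measure('m4')"
```

```text
top h mm 26.0 grain deg 71.3 coh 0.75 5725 9360 clk 10.1667 [0.5924 0.257  0.244 ] y [ 0.465   0.8853 -0.    ] w 0.08277635281661563
```

Each stroke gives about 17–19° with a steady rise, and the total so far is about 80°. I'll batch strokes.

Call:
arm_command(targets=[[0, 0, 0, 0, 1], [0, 0, 0, 0, 1], [0, 0, 0, 0, 1], [0, 0, 0, -0.16, 1], [0, 0, 0, -0.32, 1], [0, 0, 0, -0.48, 1], [0, 0, 0, -0.64, 1], [0, 0, 0, -0.8, 1], [0, 0, 0, -0.95, 1], [0, 0, 0, -1, 1], [0, 0, 0, -1, 1]], squeeze=25)

```text
clock: 11.08
position: [0.5908, 0.2563, 0.2437]
orientation: [[-0.953, -0.304, -0.005], [-0.304, 0.953, -0.001], [0.005, 0.0, -1.0]]
ft_force: [-6.1, -0.6, 3.2]
width: 0.0644
grasp_force: 26.7
```

Call:
arm_command(targets=[[0, 0, 0, 0, 0.1], [0, 0, 0, 0, 0.1], [0.003, 0, -0.005, 1, 0.1], [0.003, 0, -0.005, 1, 0.1], [0.003, 0, -0.005, 1, 0.1], [0.003, 0, -0.005, 1, 0.1], [0.003, 0, -0.005, 1, 0.1], [0.003, 0, -0.005, 1, 0.1], [0.003, 0, -0.005, 1, 0.1]])

```text
clock: 11.83
position: [0.5924, 0.2569, 0.245]
orientation: [[-0.885, 0.466, 0.001], [0.466, 0.885, 0.0], [-0.001, 0.0, -1.0]]
ft_force: [-0.4, 0.1, -0.1]
width: 0.0825
grasp_force: 0.0
```

Call:
arm_command(targets=[[0, 0, 0, 0, 1], [0, 0, 0, 0, 1], [0, 0, 0, 0, 1], [0, 0, 0, -0.16, 1], [0, 0, 0, -0.32, 1], [0, 0, 0, -0.48, 1], [0, 0, 0, -0.64, 1], [0, 0, 0, -0.8, 1], [0, 0, 0, -0.95, 1], [0, 0, 0, -1, 1], [0, 0, 0, -1, 1]], squeeze=25)

```text
clock: 12.75
position: [0.5908, 0.2562, 0.245]
orientation: [[-0.952, -0.305, -0.003], [-0.305, 0.952, -0.001], [0.004, 0.0, -1.0]]
ft_force: [-6.2, -1.0, 7.2]
width: 0.064
grasp_force: 26.8
```

Call:
arm_command(targets=[[0, 0, 0, 0, 0.1], [0, 0, 0, 0, 0.1], [0.003, 0, -0.005, 1, 0.1], [0.003, 0, -0.005, 1, 0.1], [0.003, 0, -0.005, 1, 0.1], [0.003, 0, -0.005, 1, 0.1], [0.003, 0, -0.005, 1, 0.1], [0.003, 0, -0.005, 1, 0.1], [0.003, 0, -0.005, 1, 0.1]])

```text
clock: 13.5
position: [0.5919, 0.2567, 0.2457]
orientation: [[-0.885, 0.466, 0.001], [0.466, 0.885, 0.0], [-0.001, 0.0, -1.0]]
ft_force: [-0.2, -0.5, 0.2]
width: 0.0827
grasp_force: 0.0
```

```bash
python3 -c "
from m import *
measure('m5')"
```

```text
top h mm 27.5 grain deg -75.0 coh 0.76 5306 9462 clk 13.55 [0.5919 0.2567 0.2456] y [0.464  0.8858 0.0004] w 0.08254721937641324
```

Call:
arm_command(targets=[[0, 0, 0, 0, 1], [0, 0, 0, 0, 1], [0, 0, 0, 0, 1], [0, 0, 0, -0.16, 1], [0, 0, 0, -0.32, 1], [0, 0, 0, -0.48, 1], [0, 0, 0, -0.64, 1], [0, 0, 0, -0.8, 1], [0, 0, 0, -0.95, 1], [0, 0, 0, -1, 1], [0, 0, 0, -1, 1]], squeeze=25)

```text
clock: 14.47
position: [0.5906, 0.256, 0.246]
orientation: [[-0.952, -0.305, -0.003], [-0.305, 0.952, -0.001], [0.003, 0.0, -1.0]]
ft_force: [-7.0, -1.3, 7.3]
width: 0.0642
grasp_force: 26.7
```

Call:
arm_command(targets=[[0, 0, 0, 0, 0.1], [0, 0, 0, 0, 0.1], [0.003, 0, -0.005, 1, 0.1], [0.003, 0, -0.005, 1, 0.1], [0.003, 0, -0.005, 1, 0.1], [0.003, 0, -0.005, 1, 0.1], [0.003, 0, -0.005, 1, 0.1], [0.003, 0, -0.005, 1, 0.1], [0.003, 0, -0.005, 1, 0.1]])

```text
clock: 15.22
position: [0.5915, 0.2566, 0.2463]
orientation: [[-0.885, 0.466, 0.001], [0.466, 0.885, 0.0], [-0.0, 0.0, -1.0]]
ft_force: [0.1, 0.1, -0.2]
width: 0.0824
grasp_force: 0.0
```

Call:
arm_command(targets=[[0, 0, 0, 0, 1], [0, 0, 0, 0, 1], [0, 0, 0, 0, 1], [0, 0, 0, -0.16, 1], [0, 0, 0, -0.32, 1], [0, 0, 0, -0.48, 1], [0, 0, 0, -0.64, 1], [0, 0, 0, -0.8, 1], [0, 0, 0, -0.95, 1], [0, 0, 0, -1, 1], [0, 0, 0, -1, 1]], squeeze=25)

```text
clock: 16.13
position: [0.5913, 0.2564, 0.2469]
orientation: [[-0.952, -0.305, -0.0], [-0.305, 0.952, 0.0], [0.0, 0.0, -1.0]]
ft_force: [-2.1, 0.7, 5.0]
width: 0.0636
grasp_force: 25.9
```

Call:
arm_command(targets=[[0, 0, 0, 0, 0.1], [0, 0, 0, 0, 0.1], [0.003, 0, -0.005, 1, 0.1], [0.003, 0, -0.005, 1, 0.1], [0.003, 0, -0.005, 1, 0.1], [0.003, 0, -0.005, 1, 0.1], [0.003, 0, -0.005, 1, 0.1], [0.003, 0, -0.005, 1, 0.1], [0.003, 0, -0.005, 1, 0.1]])

```text
clock: 16.88
position: [0.5908, 0.2564, 0.247]
orientation: [[-0.885, 0.466, 0.0], [0.466, 0.885, -0.0], [-0.0, -0.0, -1.0]]
ft_force: [0.0, -0.3, -0.2]
width: 0.0832
grasp_force: 0.0
```

Call:
arm_command(targets=[[0, 0, 0, 0, 1], [0, 0, 0, 0, 1], [0, 0, 0, 0, 1], [0, 0, 0, -0.16, 1], [0, 0, 0, -0.32, 1], [0, 0, 0, -0.48, 1], [0, 0, 0, -0.64, 1], [0, 0, 0, -0.8, 1], [0, 0, 0, -0.95, 1], [0, 0, 0, -1, 1], [0, 0, 0, -1, 1]], squeeze=25)

```text
clock: 17.8
position: [0.5894, 0.256, 0.2472]
orientation: [[-0.952, -0.305, -0.004], [-0.305, 0.952, -0.001], [0.004, 0.001, -1.0]]
ft_force: [-6.5, 0.5, 5.8]
width: 0.0641
grasp_force: 27.1
```

Call:
arm_command(targets=[[0, 0, 0, 0, 0.1], [0, 0, 0, 0, 0.1], [0.003, 0, -0.005, 1, 0.1], [0.003, 0, -0.005, 1, 0.1], [0.003, 0, -0.005, 1, 0.1], [0.003, 0, -0.005, 1, 0.1], [0.003, 0, -0.005, 1, 0.1], [0.003, 0, -0.005, 1, 0.1], [0.003, 0, -0.005, 1, 0.1]])

```text
clock: 18.55
position: [0.5906, 0.2563, 0.2479]
orientation: [[-0.885, 0.465, 0.001], [0.465, 0.885, 0.0], [-0.001, 0.0, -1.0]]
ft_force: [-0.2, 0.1, 0.3]
width: 0.0829
grasp_force: 0.0
```

```bash
python3 -c "
from m import *
measure('m6')"
```

```text
top h mm 30.2 grain deg -26.5 coh 0.75 5352 9524 clk 18.6 [0.5906 0.2562 0.2479] y [0.4638 0.8859 0.0002] w 0.08274011001287168
```

Call:
arm_command(targets=[[0, 0, 0, 0, 1], [0, 0, 0, 0, 1], [0, 0, 0, 0, 1], [0, 0, 0, -0.16, 1], [0, 0, 0, -0.32, 1], [0, 0, 0, -0.48, 1], [0, 0, 0, -0.64, 1], [0, 0, 0, -0.8, 1], [0, 0, 0, -0.95, 1], [0, 0, 0, -1, 1], [0, 0, 0, -1, 1]], squeeze=25)

```text
clock: 19.52
position: [0.5892, 0.2562, 0.2478]
orientation: [[-0.952, -0.305, -0.003], [-0.305, 0.952, -0.0], [0.003, 0.001, -1.0]]
ft_force: [-5.5, 0.9, 3.6]
width: 0.0645
grasp_force: 26.7
```

Call:
arm_command(targets=[[0, 0, 0, 0, 0.1], [0, 0, 0, 0, 0.1], [0.003, 0.002, -0.005, 1, 0.1], [0.003, 0.002, -0.005, 1, 0.1], [0.003, 0.002, -0.005, 1, 0.1], [0.003, 0.002, -0.005, 1, 0.1], [0.003, 0.002, -0.005, 1, 0.1], [0.003, 0.002, -0.005, 1, 0.1], [0.003, 0.002, -0.005, 1, 0.1]])

```text
clock: 20.27
position: [0.5902, 0.2564, 0.2487]
orientation: [[-0.885, 0.466, 0.001], [0.466, 0.885, -0.0], [-0.001, 0.0, -1.0]]
ft_force: [-0.4, 0.9, -0.2]
width: 0.0827
grasp_force: 0.0
```

Call:
arm_command(targets=[[0, 0, 0, 0, 1], [0, 0, 0, 0, 1], [0, 0, 0, 0, 1], [0, 0, 0, -0.16, 1], [0, 0, 0, -0.32, 1], [0, 0, 0, -0.48, 1], [0, 0, 0, -0.64, 1], [0, 0, 0, -0.8, 1], [0, 0, 0, -0.95, 1], [0, 0, 0, -1, 1], [0, 0, 0, -1, 1]], squeeze=25)

```text
clock: 21.18
position: [0.5905, 0.256, 0.2498]
orientation: [[-0.952, -0.306, 0.002], [-0.306, 0.952, -0.0], [-0.001, -0.001, -1.0]]
ft_force: [-0.8, -1.8, 8.0]
width: 0.063
grasp_force: 25.3
```

Call:
arm_command(targets=[[0, 0, 0, 0, 0.1], [0, 0, 0, 0, 0.1], [0.003, 0.002, -0.005, 1, 0.1], [0.003, 0.002, -0.005, 1, 0.1], [0.003, 0.002, -0.005, 1, 0.1], [0.003, 0.002, -0.005, 1, 0.1], [0.003, 0.002, -0.005, 1, 0.1], [0.003, 0.002, -0.005, 1, 0.1], [0.003, 0.002, -0.005, 1, 0.1]])

```text
clock: 21.93
position: [0.5892, 0.2565, 0.2491]
orientation: [[-0.885, 0.465, -0.0], [0.465, 0.885, -0.0], [0.0, -0.0, -1.0]]
ft_force: [0.1, -1.3, 0.8]
width: 0.0826
grasp_force: 0.0
```

Call:
arm_command(targets=[[0, 0, 0, 0, 1], [0, 0, 0, 0, 1], [0, 0, 0, 0, 1], [0, 0, 0, -0.16, 1], [0, 0, 0, -0.32, 1], [0, 0, 0, -0.48, 1], [0, 0, 0, -0.64, 1], [0, 0, 0, -0.8, 1], [0, 0, 0, -0.95, 1], [0, 0, 0, -1, 1], [0, 0, 0, -1, 1]], squeeze=25)

```text
clock: 22.85
position: [0.5883, 0.2556, 0.2495]
orientation: [[-0.952, -0.305, -0.003], [-0.305, 0.952, -0.002], [0.003, -0.001, -1.0]]
ft_force: [-6.0, -2.6, 6.7]
width: 0.0634
grasp_force: 26.4
```

Call:
arm_command(targets=[[0, 0, 0, 0, 0.1], [0, 0, 0, 0, 0.1], [0.003, 0.002, -0.005, 1, 0.1], [0.003, 0.002, -0.005, 1, 0.1], [0.003, 0.002, -0.005, 1, 0.1], [0.003, 0.002, -0.005, 1, 0.1], [0.003, 0.002, -0.005, 1, 0.1], [0.003, 0.002, -0.005, 1, 0.1], [0.003, 0.002, -0.005, 1, 0.1]])

```text
clock: 23.6
position: [0.5889, 0.2568, 0.25]
orientation: [[-0.885, 0.465, 0.0], [0.465, 0.885, 0.0], [-0.0, 0.0, -1.0]]
ft_force: [-0.2, 0.3, 0.6]
width: 0.0828
grasp_force: 0.0
```

Call:
arm_command(targets=[[0, 0, 0, 0, 1], [0, 0, 0, 0, 1], [0, 0, 0, 0, 1], [0, 0, 0, -0.16, 1], [0, 0, 0, -0.32, 1], [0, 0, 0, -0.48, 1], [0, 0, 0, -0.64, 1], [0, 0, 0, -0.8, 1], [0, 0, 0, -0.95, 1], [0, 0, 0, -1, 1], [0, 0, 0, -1, 1]], squeeze=25)

```text
clock: 24.52
position: [0.5875, 0.2556, 0.2504]
orientation: [[-0.952, -0.305, -0.004], [-0.305, 0.952, -0.002], [0.004, -0.001, -1.0]]
ft_force: [-6.5, -3.6, 8.1]
width: 0.064
grasp_force: 26.9
```

Call:
arm_command(targets=[[0, 0, 0, 0, 0.1], [0, 0, 0, 0, 0.1], [0.003, 0.002, -0.005, 1, 0.1], [0.003, 0.002, -0.005, 1, 0.1], [0.003, 0.002, -0.005, 1, 0.1], [0.003, 0.002, -0.005, 1, 0.1], [0.003, 0.002, -0.005, 1, 0.1], [0.003, 0.002, -0.005, 1, 0.1], [0.003, 0.002, -0.005, 1, 0.1]])

```text
clock: 25.27
position: [0.5885, 0.257, 0.2508]
orientation: [[-0.885, 0.465, 0.001], [0.465, 0.885, 0.0], [-0.0, 0.0, -1.0]]
ft_force: [-0.2, 0.0, 0.2]
width: 0.0824
grasp_force: 0.0
```

```bash
python3 -c "
from m import *
measure('m7')"
```

```text
top h mm 33.1 grain deg 36.0 coh 0.76 5517 9410 clk 25.3167 [0.5885 0.257  0.2508] y [0.4638 0.886  0.0004] w 0.08263516356332148
```

Call:
arm_command(targets=[[0, 0, 0, 0, 1], [0, 0, 0, 0, 1], [0, 0, 0, 0, 1], [0, 0, 0, -0.16, 1], [0, 0, 0, -0.32, 1], [0, 0, 0, -0.48, 1], [0, 0, 0, -0.64, 1], [0, 0, 0, -0.8, 1], [0, 0, 0, -0.95, 1], [0, 0, 0, -1, 1], [0, 0, 0, -1, 1]], squeeze=25)

```text
clock: 26.23
position: [0.5885, 0.2565, 0.2516]
orientation: [[-0.952, -0.306, 0.0], [-0.306, 0.952, -0.0], [-0.0, -0.0, -1.0]]
ft_force: [-1.1, -1.2, 5.9]
width: 0.064
grasp_force: 25.4
```

Call:
arm_command(targets=[[0, 0, 0, 0, 0.1], [0, 0, 0, 0, 0.1], [0.003, 0.002, -0.005, 1, 0.1], [0.003, 0.002, -0.005, 1, 0.1], [0.003, 0.002, -0.005, 1, 0.1], [0.003, 0.002, -0.005, 1, 0.1], [0.003, 0.002, -0.005, 1, 0.1], [0.003, 0.002, -0.005, 1, 0.1], [0.003, 0.002, -0.005, 1, 0.1]])

```text
clock: 26.98
position: [0.5877, 0.2571, 0.2514]
orientation: [[-0.885, 0.466, -0.0], [0.466, 0.885, -0.0], [0.0, -0.0, -1.0]]
ft_force: [0.2, -0.4, 0.0]
width: 0.0827
grasp_force: 0.0
```

Call:
arm_command(targets=[[0, 0, 0, 0, 1], [0, 0, 0, 0, 1], [0, 0, 0, 0, 1], [0, 0, 0, -0.16, 1], [0, 0, 0, -0.32, 1], [0, 0, 0, -0.48, 1], [0, 0, 0, -0.64, 1], [0, 0, 0, -0.8, 1], [0, 0, 0, -0.95, 1], [0, 0, 0, -1, 1], [0, 0, 0, -1, 1]], squeeze=25)

```text
clock: 27.9
position: [0.5867, 0.2564, 0.2518]
orientation: [[-0.952, -0.305, -0.003], [-0.305, 0.952, -0.001], [0.003, -0.0, -1.0]]
ft_force: [-6.1, -1.0, 5.9]
width: 0.064
grasp_force: 26.7
```

```bash
python3 -c "
from m import *
measure('m8')"
```

```text
top h mm 35.3 grain deg 67.2 coh 0.79 5456 9549 clk 27.95 [0.5867 0.2564 0.2518] y [-0.3032  0.9529 -0.    ] w 0.0639236206929051
```

Call:
arm_command(targets=[[0, 0, 0, 0, 0.1], [0, 0, 0, 0, 0.1], [0.003, 0.002, -0.005, 1, 0.1], [0.003, 0.002, -0.005, 1, 0.1], [0.003, 0.002, -0.005, 1, 0.1], [0.003, 0.002, -0.005, 1, 0.1], [0.003, 0.002, -0.005, 1, 0.1], [0.003, 0.002, -0.005, 1, 0.1], [0.003, 0.002, -0.005, 1, 0.1]])

```text
clock: 28.7
position: [0.5874, 0.2572, 0.2523]
orientation: [[-0.885, 0.466, 0.0], [0.466, 0.885, 0.0], [-0.0, 0.0, -1.0]]
ft_force: [-0.7, -1.6, -0.3]
width: 0.0829
grasp_force: 0.0
```

Call:
arm_command(targets=[[0, 0, 0, 0.16, 0.1], [0, 0, 0, 0.31, 0.1], [0, 0, 0, 0.31, 0.1], [0, 0, 0, 0.31, 1], [0, 0, 0, 0.31, 1], [0, 0, 0, 0.31, 1], [0, 0, 0, 0.31, 1]], squeeze=25)

```text
clock: 29.28
position: [0.5889, 0.2588, 0.2532]
orientation: [[-0.754, 0.657, 0.004], [0.657, 0.754, 0.004], [-0.001, 0.006, -1.0]]
ft_force: [5.4, 7.4, -1.6]
width: 0.0714
grasp_force: 24.9
```

Call:
arm_command(targets=[[0, 0, 0, -0.16, 1], [0, 0, 0, -0.32, 1], [0, 0, 0, -0.48, 1], [0, 0, 0, -0.64, 1], [0, 0, 0, -0.8, 1], [0, 0, 0, -0.95, 1], [0, 0, 0, -1, 1]])

```text
clock: 29.87
position: [0.5877, 0.257, 0.2531]
orientation: [[-0.997, -0.074, 0.001], [-0.074, 0.997, 0.0], [-0.001, -0.0, -1.0]]
ft_force: [0.9, -1.4, 2.9]
width: 0.0617
grasp_force: 25.0
```

Call:
arm_command(targets=[[0, 0, 0, -0.16, 1], [0, 0, 0, -0.32, 1], [0, 0, 0, -0.48, 1], [0, 0, 0, -0.5, 1], [0, 0, 0, -0.5, 1]])

```text
clock: 30.28
position: [0.5852, 0.2545, 0.2536]
orientation: [[-0.895, -0.446, -0.005], [-0.446, 0.895, -0.005], [0.007, -0.003, -1.0]]
ft_force: [-13.6, -12.4, 21.5]
width: 0.0638
grasp_force: 26.0
```

```bash
python3 -c "
from m import *
measure('m9')"
```

```text
top h mm 39.3 grain deg -87.6 coh 0.77 5077 8924 clk 30.3333 [0.5853 0.2545 0.2537] y [-0.4448  0.8956 -0.0025] w 0.06377845996375911
```

Call:
arm_command(targets=[[0.01, 0.006, -0.015, 0, 1], [0.02, 0.011, -0.03, 0, 1], [0.026, 0.016, -0.044, 0, 1], [0.026, 0.016, -0.044, 0, 1]])

```text
clock: 30.67
position: [0.5827, 0.2556, 0.2589]
orientation: [[-0.895, -0.445, -0.0], [-0.445, 0.895, -0.004], [0.002, -0.003, -1.0]]
ft_force: [0.6, -9.4, 1.8]
width: 0.0635
grasp_force: 24.6
```

```bash
python3 -c "
from m import *
measure('m10')"
```

```text
top h mm 44.3 grain deg -86.0 coh 0.75 5365 8935 clk 30.7167 [0.5827 0.2556 0.2588] y [-0.4451  0.8955 -0.0033] w 0.06356905015680145
```

View pics/m10.png

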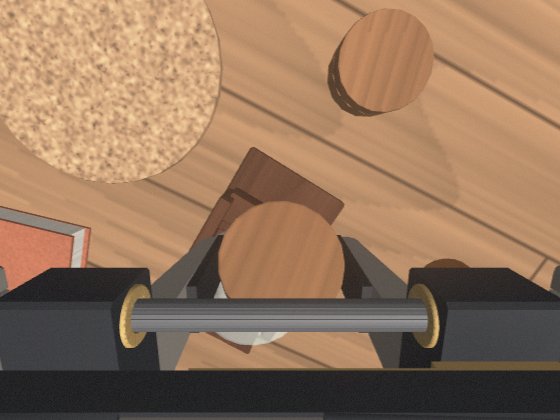

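The lid rose with the tool (top at h 44 mm against 37 mm at the end of the thread), so it's free. In the picture it's held between the pads at (281,258). I'll keep lifting along the axis.

Call:
arm_command(targets=[[0.04, 0.024, -0.065, 0, 1], [0.08, 0.048, -0.13, 0, 1], [0.12, 0.072, -0.2, 0, 1], [0.16, 0.1, -0.27, 0, 1], [0.16, 0.1, -0.5, 0, 1], [0.16, 0.1, -0.5, 0, 1]])

```text
clock: 31.22
position: [0.5556, 0.2618, 0.3406]
orientation: [[-0.897, -0.442, 0.007], [-0.442, 0.897, 0.004], [-0.008, 0.0, -1.0]]
ft_force: [0.8, 1.3, 0.0]
width: 0.0637
grasp_force: 24.3
```

Run:
```python
from m import *
f=manip.grab_frame("wrist"); save(f,"m11.png"); W=cloud(f); o=manip.get_obs()
p=np.array(o["position"]); R=np.array(o["orientation"]); L=(W-p)@R   # tool frame
m=(abs(L[...,1])<.026)&(abs(L[...,0])<.05)&(L[...,2]>.02)&(L[...,2]<.1)
Q=L[m]; c=f["color"][m].astype(float); Q=Q[(c[:,0]-c[:,2])/(c[:,0]+1)>.35]
med=np.median(Q,0)
B=np.c_[Q[:,:2],np.ones(len(Q))]; w=np.ones(len(Q),bool)
for _ in range(8):
    s=np.linalg.lstsq(B[w],Q[w,2],rcond=None)[0]; w=abs(Q[:,2]-B@s)<.003
n=-np.array([-s[0],-s[1],1]); n/=np.linalg.norm(n); tc=Q[w].mean(0)
print("normal tool",n,"world",R@n,"tilt",np.degrees(np.arccos(-n[2])),w.sum(),len(Q))
print("top centre(tool)",tc,np.ptp(Q[w],axis=0)," lid centre",tc-.023*n, "world",p+R@(tc-.023*n), p, o["clock"],o["ft_force"],o["width"],np.array(o["joints"]))
# small trivet from scene
f=manip.grab_frame("scene")
r=sorted(manip.place_of("trivet_top",f),key=lambda r:-r["p"])[:3]
print([world(x["xyz"],f) for x in r])
im=f["color"]; hsv=cv2.cvtColor(im,cv2.COLOR_RGB2HSV)
```

```text
normal tool [ 0.5897  0.0992 -0.8015] world [-0.5777 -0.1743  0.7974] tilt 36.72922139635339 9528 9529
top centre(tool) [0.0119 0.     0.054 ] [0.0406 0.052  0.0325]  lid centre [-0.0017 -0.0023  0.0724] world [0.5583 0.2605 0.266 ] [0.5553 0.2616 0.3384] 31.2667 [-0.4122  0.6186 -1.3443] 0.06354521238307984 [ 0.4376  0.3018  1.6241  0.0003  1.2088 -1.5913]
[array([ 0.5189, -0.2091,  0.0158]), array([0.5393, 0.0343, 0.0151])]
```

View pics/m11.png

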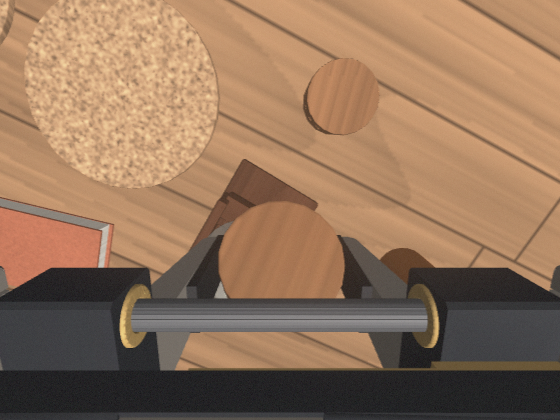

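The lid is held firmly, tilted 37° towards tool +x, and its underside is clear of the jar. I'm carrying it to the small trivet.

Call:
arm_command(targets=[[0.1, -0.17, 0, 0, 1], [0.25, -0.42, 0, 0, 1], [0.4, -0.67, 0, 0, 1], [0.53, -0.9, 0, 0, 1], [0.53, -0.9, 0, 0, 1]])

```text
clock: 31.78
position: [0.5411, 0.0989, 0.3329]
orientation: [[-0.899, -0.439, -0.003], [-0.439, 0.899, -0.003], [0.004, -0.001, -1.0]]
ft_force: [0.3, -0.8, -1.8]
width: 0.0632
grasp_force: 24.4
```

Call:
arm_command(targets=[[0.1, -0.17, 0.1, 0, 1], [0.25, -0.42, 0.2, 0, 1], [0.4, -0.67, 0.3, 0, 1], [0.53, -0.9, 0.4, 0, 1], [0.53, -0.9, 0.4, 0, 1]])

```text
clock: 32.2
position: [0.5285, -0.0557, 0.2711]
orientation: [[-0.898, -0.439, -0.005], [-0.439, 0.898, -0.001], [0.005, 0.001, -1.0]]
ft_force: [-1.1, -0.6, -2.4]
width: 0.0636
grasp_force: 24.4
```

Call:
arm_command(targets=[[0.1, -0.17, 0.1, 0, 1], [0.25, -0.42, 0.3, 0, 1], [0.4, -0.67, 0.5, 0, 1], [0.53, -0.9, 0.7, 0, 1], [0.53, -0.9, 0.8, 0, 1], [0.53, -0.9, 0.8, 0, 1]])

```text
clock: 32.7
position: [0.5156, -0.2103, 0.1481]
orientation: [[-0.899, -0.439, -0.008], [-0.439, 0.899, 0.002], [0.006, 0.005, -1.0]]
ft_force: [-1.8, 0.2, -2.1]
width: 0.0634
grasp_force: 24.4
```

```bash
cat > l.py <<'E'
from m import *
def lid(tag):
    f=manip.grab_frame("wrist"); save(f,tag+".png"); W=cloud(f); o=manip.get_obs()
    p=np.array(o["position"]); R=np.array(o["orientation"]); L=(W-p)@R
    m=(abs(L[...,1])<.026)&(abs(L[...,0])<.05)&(L[...,2]>.02)&(L[...,2]<.085)
    Q=L[m]; c=f["color"][m].astype(float); Q=Q[(c[:,0]-c[:,2])/(c[:,0]+1)>.35]
    B=np.c_[Q[:,:2],np.ones(len(Q))]; w=np.ones(len(Q),bool)
    for _ in range(8):
        s=np.linalg.lstsq(B[w],Q[w,2],rcond=None)[0]; w=abs(Q[:,2]-B@s)<.003
    n=-np.array([-s[0],-s[1],1]); n/=np.linalg.norm(n); tc=Q[w].mean(0)
    print("n tool",n,"tilt",np.degrees(np.arccos(-n[2])),w.sum(),len(Q),"lid centre tool",tc-.023*n,"world",p+R@(tc-.023*n))
    print("tcp",p,o["clock"],o["ft_force"],o["width"],o["grasp_force"])
    return f,W
E
python3 - <<'E'
from l import *
f,W=lid("p1")
r=manip.place_of("trivet_top",f); print([(x["p"],world(x["xyz"],f)) for x in r])
E
```

```text
n tool [ 0.59    0.1003 -0.8011] tilt 36.762989149547394 9572 9576 lid centre tool [ 0.0001 -0.0026  0.0769] world [ 0.517  -0.211   0.0734]
tcp [ 0.5164 -0.2088  0.1503] 32.75 [-0.3726  0.4487 -1.5251] 0.06327211542588652 24.35757311526686
[]
```

View pics/p1.png

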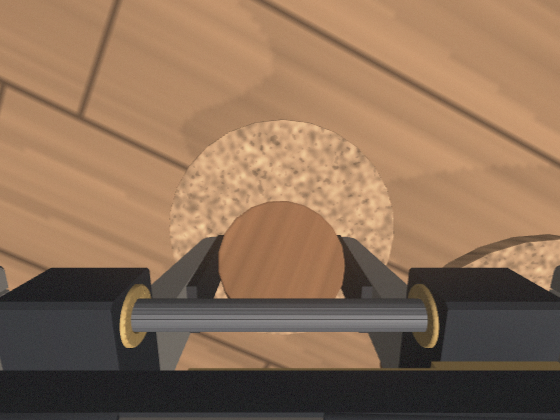

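The lid hangs over the small trivet, whose disc is centred near (282,215) and which extends well beyond the lid. I'll lower it gently with a softer grip so that it pivots flat on the cork.

Call:
arm_command(targets=[[0.05, 0, 0.05, 0, 1], [0, 0, 0.12, 0, 1], [0, 0, 0.15, 0, 1], [0, 0, 0.17, 0, 1], [0, 0, 0.185, 0, 1], [0, 0, 0.2, 0, 1], [0, 0, 0.215, 0, 1], [0, 0, 0.23, 0, 1], [0, 0, 0.24, 0, 1], [0, 0, 0.24, 0, 1]], squeeze=12)

```text
clock: 33.63
position: [0.5197, -0.2084, 0.1187]
orientation: [[-0.898, -0.44, 0.002], [-0.44, 0.898, -0.0], [-0.002, -0.001, -1.0]]
ft_force: [1.1, 0.9, 4.9]
width: 0.0636
grasp_force: 11.7
```

```bash
python3 -c "
from l import *
lid('p2')"
```

```text
n tool [ 0.5796  0.0811 -0.8108] tilt 35.8234330080659 9617 9620 lid centre tool [-0.0009 -0.0019  0.0742] world [ 0.5215 -0.2098  0.0446]
tcp [ 0.5197 -0.2085  0.1187] 33.6833 [0.3852 1.131  4.4637] 0.06347808751659961 11.711904831026914
```

Call:
arm_command(targets=[[0, 0, 0.012, 0, 1], [0, 0, 0.024, 0, 1], [0, 0, 0.036, 0, 1], [0, 0, 0.048, 0, 1], [0, 0, 0.048, 0, 1]], squeeze=10)

```text
clock: 34.1
position: [0.5218, -0.2095, 0.1129]
orientation: [[-0.898, -0.44, 0.007], [-0.44, 0.898, -0.003], [-0.005, -0.006, -1.0]]
ft_force: [3.2, -2.3, 11.6]
width: 0.0616
grasp_force: 10.0
```

```bash
python3 -c "
from l import *
lid('p3')"
```

```text
n tool [ 0.5505  0.0037 -0.8348] tilt 33.40539777571613 9840 9846 lid centre tool [ 0.0007 -0.0001  0.0698] world [ 0.5217 -0.2101  0.0431]
tcp [ 0.5218 -0.2095  0.1129] 34.15 [ 3.5229 -0.8898 10.29  ] 0.061628068374973324 9.997393322919379
```

It's slipping in the pads more than it's pivoting. I'll swing the tool along the arc around the touching edge instead.

Call:
arm_command(targets=[[-0.015, 0, 0, 0, 1], [-0.03, 0, 0, 0, 1], [-0.045, 0, 0.002, 0, 1], [-0.06, 0, 0.006, 0, 1], [-0.075, 0, 0.01, 0, 1], [-0.085, 0, 0.014, 0, 1], [-0.095, 0, 0.018, 0, 1], [-0.095, 0, 0.018, 0, 1]], squeeze=8)

```text
clock: 34.82
position: [0.5318, -0.2017, 0.108]
orientation: [[-0.898, -0.441, 0.0], [-0.441, 0.898, 0.0], [-0.0, 0.0, -1.0]]
ft_force: [1.1, -0.4, 4.0]
width: 0.0618
grasp_force: 8.0
```

```bash
python3 -c "
from l import *
lid('p4')"
```

```text
n tool [ 0.2954  0.0018 -0.9554] tilt 17.180456022747773 9923 9924 lid centre tool [ 0.0053 -0.0001  0.069 ] world [ 0.527  -0.2042  0.039 ]
tcp [ 0.5317 -0.2017  0.108 ] 34.8667 [ 0.4607 -1.6939  2.5793] 0.061777935233045735 8.000417895109422
```

Call:
arm_command(targets=[[-0.015, 0, 0.006, 0, 1], [-0.03, 0, 0.014, 0, 1], [-0.045, 0, 0.022, 0, 1], [-0.055, 0, 0.03, 0, 1], [-0.065, 0, 0.038, 0, 1], [-0.07, 0, 0.045, 0, 1], [-0.07, 0, 0.045, 0, 1]], squeeze=8)

```text
clock: 35.45
position: [0.5412, -0.197, 0.1011]
orientation: [[-0.898, -0.44, -0.0], [-0.44, 0.898, 0.0], [-0.0, 0.0, -1.0]]
ft_force: [0.7, 1.5, 2.3]
width: 0.0618
grasp_force: 8.0
```

```bash
python3 -c "
from l import *
lid('p5')"
```

```text
n tool [ 0.0353 -0.0016 -0.9994] tilt 2.0243682631627626 9210 10344 lid centre tool [0.0111 0.     0.0674] world [ 0.531  -0.2019  0.0338]
tcp [ 0.541  -0.1971  0.1012] 35.5 [1.3186 0.9078 1.1373] 0.06149893634646757 8.000024111770472
```

Call:
arm_command(targets=[[-0.01, 0, 0.006, 0, 1], [-0.01, 0, 0.006, 0, 1], [-0.01, 0, 0.004, 0, 0.25], [-0.01, 0, 0.0, 0, 0.1], [-0.01, 0, 0.0, 0, 0], [-0.01, 0, -0.01, 0, 0], [-0.01, 0, -0.2, 0, 0], [-0.01, 0, -0.5, 0, 0], [-0.01, 0, -0.9, 0, 0], [-0.01, 0, -0.9, 0, 0]], squeeze=5)

```text
clock: 36.33
position: [0.5436, -0.1972, 0.2409]
orientation: [[-0.898, -0.44, 0.004], [-0.44, 0.898, -0.002], [-0.003, -0.003, -1.0]]
ft_force: [1.3, -0.8, 0.6]
width: 0.0916
grasp_force: 0.0
```

Run:
```python
from l import *
f=manip.grab_frame("wrist"); save(f,"p6.png"); W=cloud(f)
m=(W[...,2]>.045)&(W[...,2]<.066)&(np.hypot(W[...,0]-.53,W[...,1]+.2)<.06)
print("lid top",cv2.minEnclosingCircle(W[m][:,:2].astype(np.float32)),np.median(W[m],0),W[m][:,2].std())
f=manip.grab_frame("scene"); save(f,"s6.png")
for q in ["lid_center","neck","trivet_top","book_center","mug","tall_jar"]:
    print(q,[(round(r["p"],2),world(r["xyz"],f)) for r in manip.place_of(q,f) if r["p"]>.3])
print(manip.get_obs()["clock"])
```

```text
lid top ((0.5391248464584351, -0.19808970391750336), 0.031037062406539917) [ 0.5377 -0.1988  0.0562] 0.0010796208685720653
lid_center [(0.76, array([ 0.54  , -0.2031,  0.0297])), (0.57, array([0.4292, 0.2761, 0.0342]))]
neck [(0.85, array([0.5956, 0.2558, 0.1723]))]
trivet_top [(0.95, array([ 0.5189, -0.2085,  0.0168])), (0.63, array([0.5406, 0.0323, 0.013 ]))]
book_center [(0.92, array([0.7802, 0.0014, 0.0176]))]
mug [(0.65, array([ 0.502 , -0.5116,  0.0007]))]
tall_jar [(0.85, array([0.5918, 0.4808, 0.0015]))]
36.7333
```

View pics/p6.png

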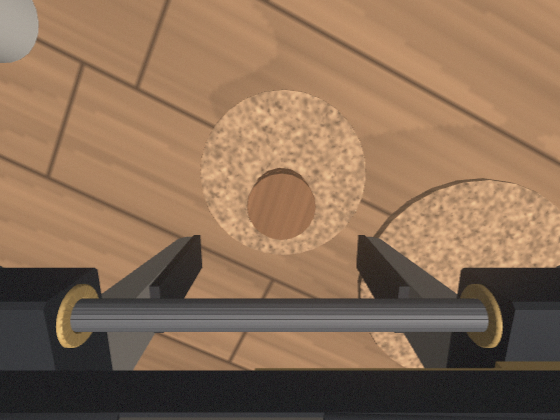

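The lid stands flat on the cork, with its top at z = 56 mm and about 21 mm off centre, so it's wholly on the trivet (picture: lid at (281,205), trivet at (283,172)). The bystanders haven't moved, so I'm handing in.

```bash
python3 -c "
from workcell import manip
print(manip.hand_in())"
```

```text
the job is handed in; nothing more can be done
None
```

I unscrewed the lid, set it right way up and flat on the smaller cork trivet (about 21 mm off centre, wholly on the cork) and let go; the book, mug and amber jar are where they were, and I handed in at about 37 s.

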